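# Square a carton into the sizing bay

## Robot

A 7-joint arm with a two-finger parallel gripper is mounted at the origin on the work surface. World frame = base frame: x ahead of the robot, y to its left, z up, the work surface at z = 0. Lengths are in m, angles in degrees, forces in N, time in s.
With the tool pointing down it reaches from about 0.425 to 0.875 m from the base axis. Payload 4.7 kg.
Tool frame: the origin (TCP) lies on the centre line of the jaws, within the pads' length; the fingertips stand 8 mm ahead of it and the grasp point (between the pads) lies 11 mm behind it; z points along the fingers, y is the direction in which the jaws open and shut (so a half turn about z gives the same grasp; the last joint's range is limited). The gripper opens to 87 mm and grips with 3 to 60 N. Pads are 19 mm wide; open, the fingers measure 117 mm over their backs; the gripper's body (75 mm by 190 mm) begins 51 mm behind the grasp point.
Start: joints at [75.98, 18.392, -4.016, 83.108, 1.295, 78.541, -3.26], TCP at [0.166, -0.628, 0.231] pointing down, gripper open.
Joint ranges: [-163.93, 163.93], [-17.29, 119.83], [-79.2, 71.16], [3.27, 140.29], [-89.18, 269.18], [5.43, 117.66], [-154.24, 154.24]. Speed limits (degrees/s): [147.25, 147.25, 180, 180, 180, 180, 180].

## Interface

Orientations are given as [roll, pitch, yaw] about the fixed x, y, z axes, in that order (R = Rz(yaw) Ry(pitch) Rx(roll)).
In Python, from cell import env gives the robot as it stands. The module is installed in compiled form; this text tells all that it offers.
- The arm moves only by the tool move_arm, never from a script. Its argument "steps" is a list of rows, each a list of 2 entries, a list of its own where there are three numbers: the shift along the tool's x, y, z in m, then the turn about the tool's z in rad. A call has 1 to 20 rows; each row is the pose to reach, as a shift and turn from the pose commanded when the call began, along the tool's axes at that moment; what a row does not reach only later rows make up. A row lasts 1/8 s, in which the tool goes at most 62.5 mm and 10.7 degrees, less where a joint would pass 70% of its speed; a pose out of reach is approached as far as the arm can. A call with a gripper value outside its range is refused whole. "hand" is the closure, from -1 (fully open) to 1 (shut), set as the call begins (left out, the last holds). The fingers move at their own pace and stop on an object; "squeeze" is the grip in N (left out, the last holds). Time passes only in rows, so rows that repeat a pose let the fingers close. It gives the time, the measured TCP pose, the force and the opening at its end, in the units of the state.
- env.get_obs(): the state, without advancing time (a new reading comes with each control period).
- env.read_camera(name): name is "side" or "top" or "wrist"; returns (picture, depth): 400x640x3 uint8, red, green, blue; 400x640 float32, m along the optical axis (not along the pixel's ray), 0 where there is no reading.
- env.calibration(name): a dict with "intrinsics" (3x3 intrinsics, pixels), "position" and "orientation" of the camera in the world; the wrist camera has in their place "mount" (4x4, takes a point from camera to tool coordinates, whose origin is the TCP and whose axes are the flange's). Camera axes: x right, y up, looking along -z (the intrinsics and any distortion apply to the point x, -y, -z); pixel columns grow to the right and rows downward; lengths in m; the calibration is good to about 2 mm. A picture is of the moment at which its call begins: read the wrist's pose just before it. calibration takes no time and is no camera call.
- env.sign_off(): hands the job in, once; it reports no verdict.
Trained networks look in the newest picture that a camera, given by its name, has taken for a name from the list of things; names that differ only in an ending like _2 or _b are one class to them, and where a whole thing is asked for, a point or a joint stands for the part that bears it (a point fixed in the world has none). Each returns a list of dicts, best first, with "conf" (0 to 1); they miss things now and then, are a little off and sometimes report something else, mostly with a low value. They report only what shows in the picture. A call takes as long as a camera call. They do not tell look-alikes from the thing itself.
- env.cut_out(camera, query): "region" (400x640 bool, what is visible of it) and "uv" ([column, row] in pixels, amid what is visible of it).
The state is a dict: "time_s": time; "qpos": joint angles; "joint_velocities": joint speeds; "effort": joint torques, N m; "tool_pos": TCP position; "tool_rot": TCP orientation; "force": force on the tool from outside, world axes, zero at the start; "wrist_torque": the same for the moment, N m; "grip_width": finger opening in m.
Only numpy, scipy, OpenCV 4.12 (cv2) and the standard library are available. Lean on these libraries where they do the work, as an engineer would, in place of code of your own. Each camera call takes 0.05 s, during which the arm holds its last target. There are 200 camera calls.

## Task

Swing the door of the clear-sided sizing bay wide open, then put the long black carton into the bay through the doorway, lying flat on the bay's plate with its long side along the side stop and one end against the back stop (its other end sticks out of the doorway). Press it firmly and squarely against both steel stops at once, and finish while still holding it pressed there with the door left open; leave the other stock on the counter where it stands.

Things in the scene. Friction and masses are not known exactly. Their poses are not given: they have to be found in the camera images.
- bay: Fixed open-topped tray, place and yaw vary; plate 146 x 176 mm, 6 thick. Origin: centre of underside, on the counter. x points in from the doorway (away from robot), y left. Clear screens 90 high on left, right, back edges (outer faces y=+88, -88, x=+73). Doorway: whole -x side. Free floor: y -40 (side stop) to +84, x -73 (doorway) to +35 (back stop).
- back_stop: Fixed dark steel bar across the back of the bay, top 34 mm above the counter (28 above the plate). Its flat face, 124 mm long, lies at bay x = +35 mm and looks to bay -x. Origin: on that face, lower edge, midway along. Axes parallel to the bay's.
- side_stop: Fixed dark steel bar along the right of the bay, 44 mm wide, top 34 mm above the counter (28 above the plate). Its flat face, 139 mm long, lies at bay y = -40 mm and looks to bay +y. Origin: on that face, lower edge, midway along. Axes parallel to the bay's. A finger fits above it, between its face and the right screen.
- corner (a point): The inner corner where the two stop faces meet the plate's top (6 mm above the counter), at bay (+35, -40) mm; axes parallel to the bay's. A seated carton has its centre at 75 mm to -x and 28 mm to +y of this point in these axes.
- door (a joint): Door angle, rad: 0 closed, grows as its free (bay -y) edge swings out to bay -x, clockwise seen from above; 1.57 square to the doorway, limit 1.9. Starts at 0 to 0.25. Grey panel 164 mm wide, 6 thick, 8 to 90 mm above the counter. Turns easily, stays where left.
- door_hinge (a point): Point on the door's vertical hinge line, 50 mm above the counter, at bay (-79, +83) mm; its axes turn with the door: y points from the free edge to the hinge along the panel, -x is the door's outer face normal.
- door_handle (a point): Centre of the top end of the door's handle: upright round steel bar, 12 mm diameter, 30 to 105 mm above the counter, axis 38 mm in front of the panel's mid-plane (29 mm free gap), 120 mm along the panel from the hinge line. 8 mm posts join it to the panel at heights 40 and 60, so its top 40 mm can be pinched from above. Axes as door_hinge.
- carton: The long black carton to be seated: loose box 150 (x) x 56 (y) x 80 (z) mm with paper labels, about 0.3 kg (0.2 to 0.42), standing on the counter right of the bay. Origin: centre of its underside; x along its length, z up. Either end may go in first. It drags on the plate and stops with a friction coefficient of about 0.5 to 0.7.
- short_carton: Bystander: black carton 66 x 66 x 76 mm, loose. Origin: centre of its underside.
- canister: Bystander: white round canister, 68 mm diameter, 80 mm high, loose, upright. Origin: centre of its underside.
- flat_carton: Bystander: brown flat carton 90 x 60 x 26 mm, loose. Origin: centre of its underside.
Not all that is in view belongs to the job. What is shaped like the carton but brown or pink is not meant.

How it is judged (in metres and radians):
On the way, in this order (a step that is already met when the one before it is completed fails the run):
1. the door is swung wide open (past 1.2 rad) (value of joint door above 1.2 rad), for 0.2 s.
2. the carton, held by the robot, presses on both stops at once, square to them (contact force between carton and back_stop above 2 N and contact force between carton and side_stop above 2 N and contact force between carton and the fingers above 2 N and angle between the x axis of carton and the x axis of bay, either way round below 0.05 rad), for 0.5 s.
At the end, for the whole second after the job is handed in: For the last second fingers hold the carton still, over 2 N on each stop, square and upright within 0.05 rad, underside within 6 mm of the plate, centre within 5 mm of the seated place; door open past 1.2 rad; other stock within 30 mm of its start (all of step 2 and angle between carton's own z axis and vertical below 0.05 rad and x of carton in the frame of corner between -0.08 and -0.07 m and y of carton in the frame of corner between 0.023 and 0.033 m and z of carton in the frame of corner between -0.004 and 0.006 m and linear speed of carton below 0.02 m/s and value of joint door above 1.2 rad and distance of each of short_carton, canister, flat_carton from where it was at the start of the episode below 0.03 m); the arm keeps its last pose, push and grip.
It fails at once if other stock is pushed away or knocked over (distance of any of short_carton, canister, flat_carton from where it was at the start of the episode above 0.03 m or angle between any of short_carton, canister's own z axis and vertical above 0.5 rad).
It also fails if it takes over 72 s, if anything falls off the work surface, if the arm or the gripper's body presses on something with over 40 N, if the wrist force passes 120 N, or if a joint passes its speed limit or range.

## Working session

There is one attempt and no reset: what is moved stays moved. The work goes in short steps, Python scripts to look and compute and a tool call to move; the robot and the scene stay as the last step left them, time stands still between calls to the robot, and variables do not carry over. Pictures are saved under pics/ and viewed, about 8 in all and at most 12, crops included, and the job is handed in when it is done.

Besides the shell and the picture viewer there is one more tool, called after ">>>" by a JSON object that holds its "name" and its "arguments". move_arm: Moves the arm, as the interface text tells. Its arguments: {"type":"object","properties":{"steps":{"type":"array"},"hand":{"type":"number"},"squeeze":{"type":"number"}},"required":["steps"]}

```bash
mkdir -p pics
cat > h.py <<'E'
import numpy as np, cv2
from scipy.spatial.transform import Rotation as R
from cell import env
def shot(cam,name=None):
    o=env.get_obs(); p,d=env.read_camera(cam)
    if name: cv2.imwrite(f'pics/{name}.png',p[:,:,::-1])
    return o,p,d
def pose(cam,o):
    c=env.calibration(cam); K=np.array(c['intrinsics'])
    if 'mount' in c:
        T=np.eye(4);T[:3,:3]=R.from_euler('xyz',o['tool_rot'],degrees=True).as_matrix();T[:3,3]=o['tool_pos']
        return K,T@np.array(c['mount']),c
    T=np.eye(4);q=np.array(c['orientation'],float)
    T[:3,:3]=q if q.shape==(3,3) else R.from_euler('xyz',q,degrees=True).as_matrix()
    T[:3,3]=c['position'];return K,T,c
def cloud(cam,o,d):
    K,T,c=pose(cam,o);v,u=np.mgrid[:400,:640]
    x=(u-K[0,2])/K[0,0]*d;y=(v-K[1,2])/K[1,1]*d
    P=np.stack([x,-y,-d,np.ones_like(d)],-1)@T.T
    P=P[...,:3];P[d==0]=np.nan;return P
E
python3 - <<'E'
from h import *
o=env.get_obs();print(o)
for c in ['top','side','wrist']: print(c,env.calibration(c))
for c in ['top','side']:
    o,p,d=shot(c,c);P=cloud(c,o,d)
    for q in ['bay','door','door_handle','carton','short_carton','canister','flat_carton','side_stop','back_stop']:
        for r in env.cut_out(c,q)[:3]:
            m=r['region'];X=P[m];X=X[~np.isnan(X[:,0])]
            if len(X)<5: continue
            z=np.percentile(X[:,2],95);Tm=X[X[:,2]>z-.01]
            rect=cv2.minAreaRect((Tm[:,:2]*1000).astype(np.float32))
            print(c,q,round(r['conf'],2),np.round(r['uv']),len(X),'z95',round(z,3),'med',np.round(np.median(X,0),3),'rect',np.round(rect[0]),np.round(rect[1]),round(rect[2],1))
E
```

```text
{'time_s': 0.0, 'qpos': array([75.9820574 , 18.43948634, -4.01727541, 83.17578542,  1.29428292,
       78.53947413, -3.2609204 ]), 'joint_velocities': array([ 0.04008343,  0.04860486,  0.00119353, -0.0139215 ,  0.05649516,
        0.03111799, -0.00456495]), 'effort': array([ 6.79723507e-04, -4.91276479e+01, -4.03655414e-01, -3.12531602e+01,
       -6.39025401e-02,  4.37509152e-02,  1.93398964e-04]), 'tool_pos': array([ 0.16615909, -0.62784606,  0.22944915]), 'tool_rot': array([-1.79890465e+02,  4.47764983e-03,  1.48283075e+01]), 'force': array([0.73801982, 0.36453583, 0.7663571 ]), 'wrist_torque': array([ 0.00106363, -0.01046834, -0.01978602]), 'grip_width': 0.08680580237501388}
top {'intrinsics': array([[512.59948146,   0.        , 322.9284887 ],
       [  0.        , 512.59948146, 202.2968473 ],
       [  0.        ,   0.        ,   1.        ]]), 'position': array([ 0.4091167 , -0.07623468,  1.43373298]), 'orientation': array([  6.51821168,   0.34880731, -91.08257315])}
side {'intrinsics': array([[455.42562069,   0.        , 314.9059122 ],
       [  0.        , 455.42562069, 203.9
[... 2419 characters left out ...]
ed [ 0.31  -0.164  0.066] rect [ 318. -179.] [149.  61.] 35.2
side carton 0.65 [270. 168.] 961 z95 0.083 med [ 0.792 -0.147  0.076] rect [ 815. -184.] [ 56. 156.] 32.0
side short_carton 0.66 [398. 177.] 733 z95 0.079 med [ 0.44  -0.34   0.061] rect [ 447. -363.] [65. 72.] 21.8
side canister 0.77 [351. 221.] 779 z95 0.083 med [ 0.453 -0.084  0.063] rect [ 461. -102.] [60. 60.] 85.8
side flat_carton 0.61 [342. 171.] 429 z95 0.03 med [ 0.619 -0.297  0.026] rect [ 619. -267.] [ 91. 145.] 10.7
side side_stop 0.8 [251. 235.] 824 z95 0.037 med [0.651 0.096 0.034] rect [658.  91.] [140.  49.] 19.0
side back_stop 0.78 [225. 247.] 385 z95 0.038 med [0.682 0.162 0.034] rect [671. 187.] [ 50. 134.] 34.5
```

View pics/top.png

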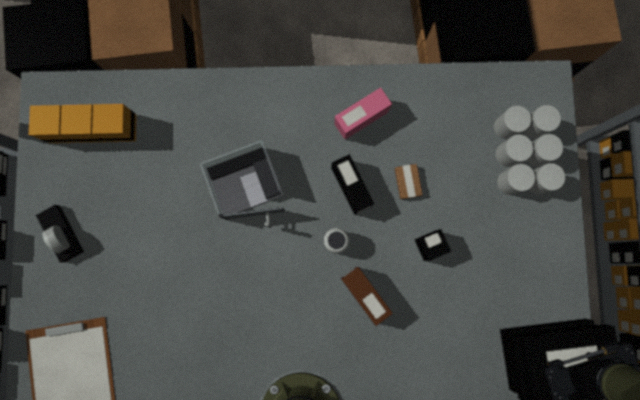

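View pics/side.png

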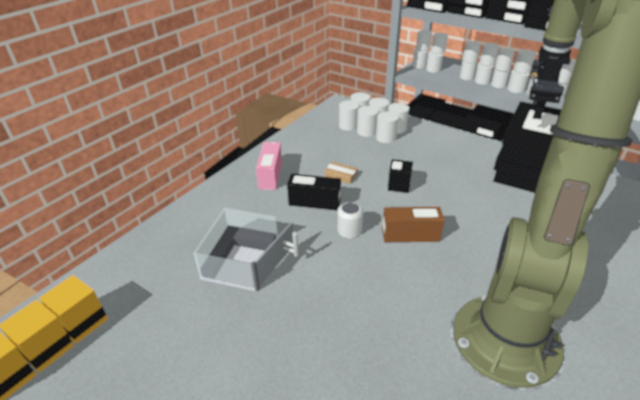

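The target is the black carton at about (366→350,186) in the top picture. The bay is at about (242,183), and its door handle is at (267,220). The brown and pink look-alikes are at (366,297) and (362,112). I'll move over the door handle for a close wrist look.

>>> {"name": "move_arm", "arguments": {"steps": [[[0.043,-0.025,-0.01],-0.16],[[0.087,-0.049,-0.02],-0.32],[[0.13,-0.073,-0.02],-0.47],[[0.173,-0.098,-0.02],-0.63],[[0.216,-0.122,-0.02],-0.78],[[0.26,-0.147,-0.02],-0.94],[[0.303,-0.171,-0.02],-1.1],[[0.346,-0.196,-0.02],-1.25],[[0.364,-0.236,-0.02],-1.41],[[0.381,-0.276,-0.02],-1.57],[[0.399,-0.315,-0.02],-1.72],[[0.417,-0.355,-0.02],-1.88],[[0.434,-0.395,-0.02],-2.04],[[0.452,-0.435,-0.02],-2.19],[[0.47,-0.475,-0.02],-2.35],[[0.488,-0.514,-0.02],-2.5],[[0.505,-0.554,-0.02],-2.66],[[0.523,-0.594,-0.02],-2.82],[[0.523,-0.594,-0.02],-2.98],[[0.523,-0.594,-0.02],-3.13]], "hand": -1}}

```text
time_s: 3.5
tool_pos: [0.5198, 0.0806, 0.2506]
tool_rot: [-180.0, 0.0, -165.4]
force: [-0.0, 0.0, -0.1]
grip_width: 0.087
```

Run:
```python
from h import *
o,p,d=shot('wrist','w1');P=cloud('wrist',o,d);np.save('w1.npy',P)
print(o['tool_pos'],o['tool_rot'],o['qpos'],o['force'])
for q in ['door','door_handle','carton','side_stop','back_stop','bay']:
    for r in env.cut_out('wrist',q)[:2]:
        X=P[r['region']];X=X[~np.isnan(X[:,0])]
        if len(X)<5: continue
        z=np.percentile(X[:,2],97);T=X[X[:,2]>z-.01]
        c=cv2.minAreaRect((T[:,:2]*1000).astype(np.float32))
        print(q,round(r['conf'],2),np.round(r['uv']),len(X),'z',round(z,3),np.round(c[0]),np.round(c[1]),round(c[2],1))
        if q=='door_handle': 
            T=X[X[:,2]>.097];print('handletop',len(T),np.round(np.median(T,0),4) if len(T) else '')
M=(P[...,2]>.096)&(P[...,2]<.12)&(P[...,0]>.4)&(P[...,0]<.6)&(P[...,1]>0)&(P[...,1]<.2)
print(M.sum(),np.nanmedian(P[M],0),P[M].min(0),P[M].max(0))
```

```text
[0.51984061 0.080554   0.25063994] [-1.79986032e+02  9.45699114e-03 -1.65445410e+02] [ 36.56928709   6.40103846 -51.27631603  97.51123228   5.10640696
  78.50940282  89.003549  ] [-0.00840245  0.01242642 -0.06152382]
door 0.94 [337. 206.] 3501 z 0.104 [503.  98.] [11. 60.] 11.5
door_handle 0.91 [337. 203.] 3301 z 0.103 [502.  99.] [11. 59.] 14.1
handletop 110 [0.5069 0.0742 0.1053]
carton 0.78 [ 99. 182.] 8073 z 0.082 [ 588. -165.] [92. 58.] 24.4
carton 0.58 [147.   7.] 309 z 0.037 [ 388. -155.] [ 2. 15.] 30.7
side_stop 0.75 [297. 280.] 2015 z 0.036 [609.  73.] [217.  50.] 15.9
back_stop 0.78 [368. 295.] 1938 z 0.036 [668. 181.] [ 20. 124.] 17.6
bay 0.94 [336. 238.] 12100 z 0.092 [564.  91.] [142. 200.] 46.5
130 [0.50771455 0.07441769 0.10516286] [0.50231041 0.06867394 0.09612996] [0.53432668 0.19882973 0.10683913]
```

View pics/w1.png

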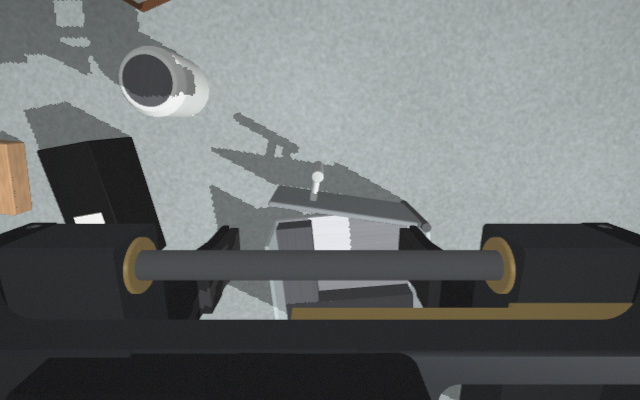

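Run:
```python
from h import *
P=np.load('w1.npy').reshape(-1,3);P=P[~np.isnan(P[:,0])]
Q=P[(P[:,2]>.083)&(P[:,2]<.095)&(P[:,0]>.48)&(P[:,0]<.58)&(P[:,1]>.02)&(P[:,1]<.24)]
# remove handle
Q=Q[np.hypot(Q[:,0]-.507,Q[:,1]-.074)>.015]
v=cv2.fitLine((Q[:,:2]*1000).astype(np.float32),cv2.DIST_HUBER,0,.01,.01).ravel()
print('panel',len(Q),v,np.degrees(np.arctan2(v[1],v[0])),Q.min(0),Q.max(0))
def seg(lo,hi,box):
    S=P[(P[:,2]>lo)&(P[:,2]<hi)&(P[:,0]>box[0])&(P[:,0]<box[1])&(P[:,1]>box[2])&(P[:,1]<box[3])]
    return S
# hinge from top-camera bay: fit with stops via model: grid search of bay pose on tops of stops (z .025-.045)
S=seg(.028,.042,(.53,.76,.03,.27))
from scipy.optimize import minimize
b=lambda p:( R.from_euler('z',-p[2]).as_matrix()[:2,:2]@(S[:,:2]-p[:2]).T).T*1000
def dr(q,c,h):
    k=np.abs(q-c)-h;return np.hypot(*np.maximum(k,0).T)
def cost(p):
    q=b(p);return np.mean(np.minimum(np.minimum(dr(q,[-3.5,-62],[69.5,22]),dr(q,[53,22],[18,62])),10))
rs=[minimize(cost,[.637,.152,a],method='Nelder-Mead',options=dict(initial_simplex=[[.637,.152,a],[.647,.152,a],[.637,.162,a],[.637,.152,a+.05]])) for a in (.33,.36,.38)]
for r in rs: print(len(S),r.x,r.fun)
```

```text
panel 1173 [ 1.0263133e-01 -9.9471945e-01  5.4065723e+02  1.1666071e+02] -84.10928 [0.52803992 0.03307022 0.08300374] [0.55310724 0.20801037 0.0949751 ]
3480 [0.62685916 0.142998   0.35191626] 1.0200881296685826
3480 [0.62684091 0.1429938  0.3518563 ] 1.0200887938969843
3480 [0.62685515 0.14299877 0.35189022] 1.0200878506480098
```

>>> {"name": "move_arm", "arguments": {"steps": [[[0.014,-0.003,0.0],0.08],[[0.014,-0.003,0.0],0.152],[[0.014,-0.003,0.04],0.152],[[0.014,-0.003,0.08],0.152],[[0.014,-0.003,0.12],0.152],[[0.014,-0.003,0.15],0.152],[[0.014,-0.003,0.172],0.152],[[0.014,-0.003,0.172],0.152]]}}

```text
time_s: 4.85
tool_pos: [0.5056, 0.0731, 0.0771]
tool_rot: [180.0, -0.2, -174.6]
force: [-0.0, -0.4, 0.0]
grip_width: 0.087
```

>>> {"name": "move_arm", "arguments": {"steps": [[[0,0,0],0],[[0,0,0],0],[[0,0,0],0],[[0,0,0],0],[[0,0,0],0],[[0,0,0],0],[[0,0,0],0],[[0,0,0],0]], "hand": 1, "squeeze": 15}}

```text
time_s: 5.85
tool_pos: [0.5071, 0.0739, 0.0785]
tool_rot: [179.9, 0.0, -174.6]
force: [2.3, 8.0, -2.0]
grip_width: 0.0149
```

Run:
```python
from h import *
o=env.get_obs();print(o['tool_pos'],o['tool_rot'],o['qpos'],o['force'],o['grip_width'])
H=np.array([.5325,.1975]);y0=np.radians(o['tool_rot'][2]);c,s=np.cos(y0),np.sin(y0)
A=np.array([[c,s],[s,-c]]) # world->tool
f=lambda t:H+R.from_euler('z',np.radians(t)).as_matrix()[:2,:2]@[-.038,-.12]
for k in range(0,21): 
    t=5.9-4*k; w=f(t)-f(5.9); print(k,np.round(A@w,3),round(np.radians(4*k),3),end=';')
```

```text
[0.50711117 0.07387224 0.07849114] [ 1.79943092e+02  1.53364386e-02 -1.74555355e+02] [ 33.1405415   15.04760097 -49.05076487 111.12251689  13.08880378
  59.52327363  73.80576656] [ 2.31508672  8.03242868 -2.02444608] 0.014895922890524271
0 [0. 0.] 0.0;1 [0.008 0.003] 0.07;2 [0.016 0.006] 0.14;3 [0.024 0.01 ] 0.209;4 [0.032 0.015] 0.279;5 [0.039 0.02 ] 0.349;6 [0.046 0.025] 0.419;7 [0.052 0.031] 0.489;8 [0.058 0.038] 0.559;9 [0.064 0.045] 0.628;10 [0.069 0.052] 0.698;11 [0.073 0.059] 0.768;12 [0.077 0.067] 0.838;13 [0.081 0.075] 0.908;14 [0.083 0.084] 0.977;15 [0.086 0.092] 1.047;16 [0.087 0.101] 1.117;17 [0.088 0.11 ] 1.187;18 [0.089 0.118] 1.257;19 [0.089 0.127] 1.326;20 [0.088 0.136] 1.396;
```

>>> {"name": "move_arm", "arguments": {"steps": [[[0.008,0.003,0],0.07],[[0.016,0.006,0],0.14],[[0.024,0.01,0],0.21],[[0.032,0.015,0],0.28],[[0.039,0.02,0],0.35],[[0.046,0.025,0],0.42],[[0.052,0.031,0],0.49],[[0.058,0.038,0],0.56]]}}

```text
time_s: 6.85
tool_pos: [0.4467, 0.1073, 0.0787]
tool_rot: [179.8, 0.1, 153.3]
force: [4.5, 3.0, -4.4]
grip_width: 0.0113
```

>>> {"name": "move_arm", "arguments": {"steps": [[[0.008,0.003,0],0.07],[[0.016,0.006,0],0.14],[[0.024,0.01,0],0.21],[[0.032,0.015,0],0.28],[[0.039,0.02,0],0.35],[[0.046,0.025,0],0.42],[[0.052,0.031,0],0.49],[[0.058,0.038,0],0.56],[[0.064,0.045,0],0.63],[[0.069,0.052,0],0.7],[[0.073,0.059,0],0.77],[[0.077,0.067,0],0.84],[[0.077,0.067,0],0.84],[[0.077,0.067,0],0.84]]}}

```text
time_s: 8.6
tool_pos: [0.4072, 0.2002, 0.0787]
tool_rot: [180.0, -0.0, 105.3]
force: [1.0, 1.2, -0.2]
grip_width: 0.0115
```

>>> {"name": "move_arm", "arguments": {"steps": [[[0,0,0],0],[[0,0,0],0],[[0,0,0],0],[[0,0,0],0],[[0,0,-0.03],0],[[0,0,-0.08],0],[[0,0,-0.13],0],[[0,0,-0.18],0],[[-0.02,0.01,-0.19],0.16],[[-0.04,0.02,-0.19],0.32],[[-0.06,0.03,-0.19],0.48],[[-0.08,0.04,-0.19],0.64],[[-0.1,0.05,-0.19],0.8],[[-0.12,0.06,-0.19],0.96],[[-0.141,0.075,-0.19],1.12],[[-0.141,0.075,-0.19],1.28],[[-0.141,0.075,-0.19],1.4],[[-0.141,0.075,-0.19],1.484],[[-0.141,0.075,-0.19],1.484]], "hand": -1}}

```text
time_s: 10.98
tool_pos: [0.5162, 0.0837, 0.2684]
tool_rot: [-180.0, 0.0, 20.3]
force: [-0.1, -0.1, -0.3]
grip_width: 0.0871
```

Run:
```python
from h import *
o,p,d=shot('wrist','w2');P=cloud('wrist',o,d);np.save('w2.npy',P)
print(o['tool_pos'],o['tool_rot'],o['qpos'],o['force'])
for q in ['door','carton','side_stop','back_stop','bay','canister']:
    for r in env.cut_out('wrist',q)[:2]:
        np.save(f'w2_{q}.npy',r['region'])
        X=P[r['region']];X=X[~np.isnan(X[:,0])]
        if len(X)<5: continue
        z=np.percentile(X[:,2],95);z=np.percentile(X[:,2],80) if 'stop' in q else z
        T=X[abs(X[:,2]-z)<.005]
        c=cv2.minAreaRect((T[:,:2]*1000).astype(np.float32))
        print(q,round(r['conf'],2),np.round(r['uv']),len(X),'z',round(z,3),np.round(c[0]),np.round(c[1]),round(c[2],1))
```

```text
[0.51620317 0.08372803 0.26837757] [-1.79998442e+02  2.46448404e-02  2.02729995e+01] [ 30.24161408   4.51610791 -44.2660272   96.44870575   3.19694763
  80.35347059 -84.19997312] [-0.13295429 -0.11443684 -0.29304208]
door 0.68 [230. 192.] 2743 z 0.092 [468. 181.] [ 37. 123.] 89.4
carton 0.63 [536. 158.] 10839 z 0.082 [ 620. -149.] [138.  58.] 24.2
carton 0.55 [593.  20.] 3769 z 0.082 [ 772. -140.] [34. 31.] 31.7
side_stop 0.82 [355.  59.] 4697 z 0.035 [651.  87.] [128.  44.] 19.8
back_stop 0.74 [283.  13.] 3191 z 0.035 [671. 184.] [ 23. 124.] 19.7
bay 0.7 [286.  70.] 25386 z 0.09 [554. 138.] [241. 215.] 19.8
canister 0.67 [441. 240.] 587 z 0.287 [544.  37.] [2. 1.] 87.4
```

View pics/w2.png

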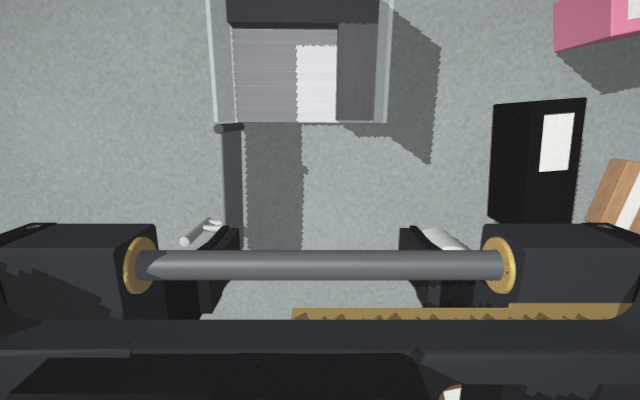

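Run:
```python
from h import *
P=np.load('w2.npy');a=np.radians(19.9)
A=np.array([[np.cos(a),np.sin(a)],[-np.sin(a),np.cos(a)]])
def edge(q,ax,sgn):
    m=np.load(f'w2_{q}.npy');X=P[m];X=X[abs(X[:,2]-.035)<.005];B=X[:,:2]@A.T
    o=1-ax;ks=np.arange(B[:,o].min()+.008,B[:,o].max()-.008,.005);E=[]
    for k in ks:
        s=B[abs(B[:,o]-k)<.0025]
        if len(s)>5: E.append((k,np.percentile(sgn*s[:,ax],97)*sgn))
    E=np.array(E);c=np.polyfit(E[:,0],E[:,1],1);r=E[:,1]-np.polyval(c,E[:,0]);g=abs(r-np.median(r))<.003
    c=np.polyfit(E[g,0],E[g,1],1);print(q,'slope deg',np.degrees(np.arctan(c[0])),'med',np.median(E[g,1]),np.std(r[g]),E[0,0],E[-1,0]);return np.median(E[g,1])
fy=edge('side_stop',1,1);fx=edge('back_stop',0,-1)
C=A.T@[fx,fy];S=A.T@[fx-.075,fy+.028]
print('corner',C,'seat',S)
m=np.load('w2_bay.npy')
```

```text
side_stop slope deg -0.26329139769419857 med -0.11935952449751705 0.0003362770070107212 0.5853779381690765 0.6953779381690766
back_stop slope deg 0.09760925636251744 med 0.6824275179528456 0.0001178301744172438 -0.10990969171383053 -0.004909691713830433
corner [0.68230603 0.12005203] seat [0.6022538  0.12085163]
```

>>> {"name": "move_arm", "arguments": {"steps": [[[0.002,0.05,0],-0.02],[[0.005,0.1,0],-0.04],[[0.007,0.15,0],-0.06],[[0.01,0.2,0],-0.073],[[0.012,0.254,0],-0.073],[[0.012,0.254,0.02],-0.073],[[0.012,0.254,0.07],-0.073],[[0.012,0.254,0.12],-0.073],[[0.012,0.254,0.165],-0.073],[[0.012,0.254,0.2],-0.073],[[0.012,0.254,0.218],-0.073],[[0.012,0.254,0.218],-0.073]]}}

```text
time_s: 12.82
tool_pos: [0.6145, -0.1497, 0.0495]
tool_rot: [-179.9, 0.1, 24.4]
force: [0.3, 0.1, 0.0]
grip_width: 0.0865
```

>>> {"name": "move_arm", "arguments": {"steps": [[[0,0,0],0],[[0,0,0],0],[[0,0,0],0],[[0,0,0],0],[[0,0,0],0],[[0,0,0],0]], "hand": 1, "squeeze": 40}}

```text
time_s: 13.58
tool_pos: [0.6158, -0.1509, 0.0512]
tool_rot: [179.9, -0.0, 24.4]
force: [0.3, -1.7, 3.9]
grip_width: 0.0559
```

>>> {"name": "move_arm", "arguments": {"steps": [[[0,0,-0.02],0],[[0,0,-0.06],0],[[0,0,-0.11],0],[[0,0,-0.14],0],[[-0.002,-0.04,-0.14],0.02],[[-0.004,-0.08,-0.14],0.04],[[-0.006,-0.12,-0.14],0.06],[[-0.008,-0.16,-0.14],0.081],[[-0.01,-0.2,-0.14],0.081],[[-0.012,-0.24,-0.14],0.081],[[-0.013,-0.274,-0.14],0.081],[[-0.013,-0.274,-0.14],0.081]]}}

```text
time_s: 15.08
tool_pos: [0.4885, 0.0974, 0.1911]
tool_rot: [-180.0, 0.0, 20.1]
force: [0.0, -1.3, -3.7]
grip_width: 0.0556
```

Run:
```python
from h import *
o,p,d=shot('side');P=cloud('side',o,d)
print(o['tool_pos'],o['tool_rot'],o['force'],o['grip_width'],o['qpos'])
cv2.imwrite('pics/s2.png',cv2.resize(p[120:340,140:460,::-1],None,fx=2,fy=2))
o,p,d=shot('top');P=cloud('top',o,d)
for r in env.cut_out('top','door')[:1]:
    X=P[r['region']];c=cv2.minAreaRect((X[abs(X[:,2]-.09)<.008][:,:2]*1000).astype(np.float32));print('door',r['conf'],c)
```

```text
[0.48846297 0.09744164 0.19107178] [-1.79991950e+02  1.83432139e-02  2.01201288e+01] [ 0.01830363 -1.31998772 -3.74775331] 0.05555931129337068 [ 29.50924158   3.77567057 -45.00378588 105.99325697   2.80974492
  71.37501306 -86.21105346]
```

View pics/s2.png

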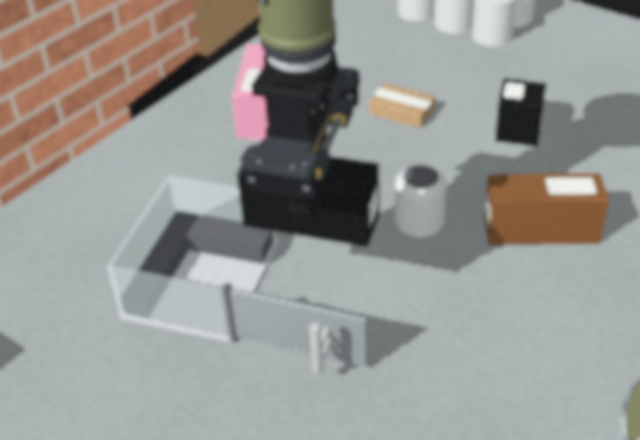

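>>> {"name": "move_arm", "arguments": {"steps": [[[0,0.006,0.04],0.006],[[0,0.006,0.08],0.006],[[0,0.006,0.115],0.006],[[0,0.006,0.13],0.006],[[0,0.006,0.13],0.006],[[0.02,0.006,0.13],0.006],[[0.04,0.006,0.13],0.006],[[0.06,0.006,0.13],0.006],[[0.08,0.006,0.13],0.006],[[0.095,0.006,0.13],0.006],[[0.105,0.006,0.13],0.006],[[0.105,0.006,0.13],0.006]]}}

```text
time_s: 16.73
tool_pos: [0.5917, 0.1238, 0.0609]
tool_rot: [-180.0, -0.0, 19.4]
force: [-0.5, -0.3, -2.7]
grip_width: 0.0553
```

>>> {"name": "move_arm", "arguments": {"steps": [[[0,0,0.002],0],[[0,0,0.004],-0.006],[[0.003,0,0.004],-0.006],[[0.006,0,0.004],-0.006],[[0.009,0,0.004],-0.006],[[0.011,0,0.004],-0.006],[[0.012,0,0.004],-0.006],[[0.012,0,0.004],-0.006]]}}

```text
time_s: 17.73
tool_pos: [0.602, 0.1272, 0.0572]
tool_rot: [180.0, 0.1, 19.8]
force: [-5.7, -1.5, 6.2]
grip_width: 0.0558
```

>>> {"name": "move_arm", "arguments": {"steps": [[[0,0,-0.001],0],[[0.001,0.002,-0.001],0],[[0.002,0.004,-0.001],0],[[0.003,0.006,-0.001],0],[[0.004,0.008,-0.001],0],[[0.004,0.009,-0.001],0],[[0.004,0.009,-0.001],0]]}}

```text
time_s: 18.6
tool_pos: [0.6024, 0.1262, 0.0575]
tool_rot: [-179.6, 0.6, 20.1]
force: [-18.9, 5.3, 13.5]
grip_width: 0.0555
```

>>> {"name": "move_arm", "arguments": {"steps": [[[-0.004,0,-0.001],0],[[-0.009,0,-0.003],0],[[-0.009,0,-0.003],0],[[-0.009,0,-0.003],0]]}}

```text
time_s: 19.1
tool_pos: [0.6005, 0.1221, 0.0603]
tool_rot: [-179.7, -0.2, 19.9]
force: [-1.2, 6.6, -2.2]
grip_width: 0.0556
```

```bash
cat > st.py <<'E'
from h import *
o=env.get_obs();a=np.radians(19.75);A=np.array([[np.cos(a),np.sin(a)],[-np.sin(a),np.cos(a)]])
print('TCP rel seat bay mm',A@(o['tool_pos'][:2]-[.6023,.1209])*1000,o['tool_pos'][2],'F bay',A@o['force'][:2],o['force'][2],o['tool_rot'],o['grip_width'],o['time_s'])
E
python3 st.py
```

```text
TCP rel seat bay mm [-1.26313616  1.7076574 ] 0.060300995144326484 F bay [1.05092409 6.60499481] -2.2424574468496976 [-1.79655905e+02 -1.66308865e-01  1.98787725e+01] 0.05561231436104166 19.1
```

>>> {"name": "move_arm", "arguments": {"steps": [[[0,0,0.001],0],[[0,0,0.002],0],[[0.003,0.001,0.002],0],[[0.005,0.002,0.002],0],[[0.007,0.003,0.002],0],[[0.008,0.003,0.002],0],[[0.008,0.003,0.002],0],[[0.008,0.003,0.002],0]]}}

```text
time_s: 20.1
tool_pos: [0.6036, 0.1231, 0.0577]
tool_rot: [-179.5, 0.5, 19.9]
force: [-14.6, 7.4, 6.0]
grip_width: 0.0558
```

```bash
python3 st.py
```

```text
TCP rel seat bay mm [1.98425046 1.60046696] 0.057664367790721066 F bay [-11.23409132  11.86199158] 5.969396060874086 [-179.48660675    0.46102623   19.90532176] 0.05583956689918445 20.1
```

>>> {"name": "move_arm", "arguments": {"steps": [[[0.001,0.001,-0.001],0],[[0.003,0.002,-0.001],0],[[0.005,0.003,-0.001],0],[[0.005,0.003,-0.001],0],[[0.005,0.003,-0.001],0],[[0.005,0.003,-0.001],0],[[0.005,0.003,-0.001],0],[[0.005,0.003,-0.001],0]], "squeeze": 55}}

```text
time_s: 21.1
tool_pos: [0.6039, 0.123, 0.0577]
tool_rot: [-179.3, 1.1, 20.0]
force: [-27.0, 6.3, 13.1]
grip_width: 0.0555
```

```bash
python3 st.py
python3 - <<'E'
from h import *
a=np.radians(19.75);A=np.array([[np.cos(a),np.sin(a)],[-np.sin(a),np.cos(a)]])
ims=[]
for c,(r0,r1,c0,c1) in {'top':(120,280,170,370),'side':(150,310,170,370)}.items():
    o,p,d=shot(c);P=cloud(c,o,d);ims.append(cv2.resize(p[r0:r1,c0:c1,::-1],None,fx=3,fy=3)[:, :])
    for q in ['carton','door','short_carton','canister','flat_carton']:
        for r in env.cut_out(c,q)[:3]:
            X=P[r['region']];X=X[~np.isnan(X[:,0])]
            z=np.percentile(X[:,2],90);T=X[abs(X[:,2]-z)<.008]
            B=(T[:,:2]-[.6823,.1200])@A.T*1000
            rc=cv2.minAreaRect((T[:,:2]*1000).astype(np.float32))
            print(c,q,round(r['conf'],2),'z',round(z,3),np.round(rc[0]),np.round(rc[1]),round(rc[2],1),'corner-frame 2-98%',np.round(np.percentile(B,[2,98],axis=0)).tolist())
cv2.imwrite('pics/f1.png',cv2.resize(np.vstack(ims),(500,800))[:, :][:800] if 0 else cv2.resize(np.hstack(ims),(800,320)))
E
```

```text
TCP rel seat bay mm [2.20612378 1.48812716] 0.05774301623751567 F bay [-23.30320119  15.09047337] 13.146660805740439 [-179.32526372    1.07481061   20.0154454 ] 0.05554743019350875 21.1
top carton 0.96 z 0.082 [ 814. -183.] [ 57. 151.] 31.4 corner-frame 2-98% [[-14.0, -401.0], [56.0, -259.0]]
top carton 0.75 z 0.083 [ 316. -179.] [150.  56.] 35.3 corner-frame 2-98% [[-515.0, -194.0], [-375.0, -120.0]]
top carton 0.21 z 0.029 [ 625. -308.] [90. 60.] 8.5 corner-frame 2-98% [[-241.0, -414.0], [-155.0, -352.0]]
top door 0.76 z 0.091 [446. 189.] [158.  39.] 17.8 corner-frame 2-98% [[-274.0, 125.0], [-124.0, 163.0]]
top short_carton 0.73 z 0.078 [ 447. -362.] [65. 67.] 22.9 corner-frame 2-98% [[-415.0, -405.0], [-354.0, -342.0]]
top canister 0.68 z 0.083 [ 462. -102.] [61. 61.] 88.7 corner-frame 2-98% [[-310.0, -164.0], [-255.0, -108.0]]
top flat_carton 0.7 z 0.029 [ 626. -308.] [90. 61.] 8.5 corner-frame 2-98% [[-241.0, -415.0], [-155.0, -352.0]]
side carton 0.96 z 0.083 [ 815. -184.] [ 56. 156.] 31.8 corner-frame 2-98% [[-14.0, -401.0], [57.0, -258.0]]
side carton 0.96 z 0.082 [ 318. -180.] [149.  63.] 34.9 corner-frame 2-98% [[-515.0, -196.0], [-375.0, -118.0]]
side carton 0.56 z 0.078 [ 447. -362.] [66. 73.] 20.8 corner-frame 2-98% [[-416.0, -405.0], [-354.0, -341.0]]
side door 0.61 z 0.09 [449. 191.] [160.  48.] 15.6 corner-frame 2-98% [[-275.0, 125.0], [-120.0, 171.0]]
side canister 0.63 z 0.083 [ 463. -100.] [61. 61.] 31.1 corner-frame 2-98% [[-309.0, -159.0], [-253.0, -107.0]]
side flat_carton 0.64 z 0.029 [ 626. -306.] [92. 68.] 12.4 corner-frame 2-98% [[-241.0, -415.0], [-153.0, -351.0]]
```

View pics/f1.png

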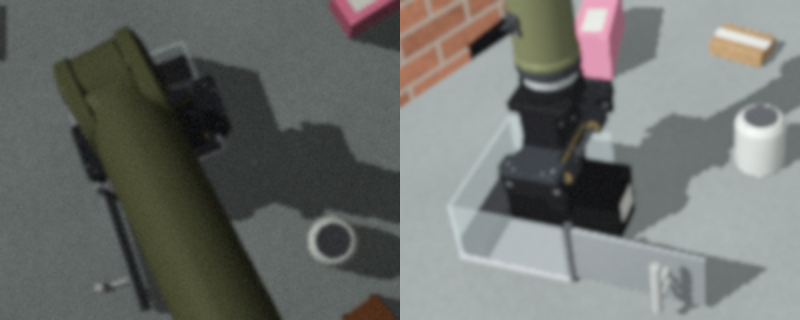

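Run:
```python
from h import *
a=np.radians(19.75);A=np.array([[np.cos(a),np.sin(a)],[-np.sin(a),np.cos(a)]])
o,p,d=shot('wrist');P=cloud('wrist',o,d)
cv2.imwrite('pics/w3.png',p[:,:,::-1])
X=P.reshape(-1,3);X=X[~np.isnan(X[:,0])];B=np.c_[(X[:,:2]-[.6823,.1200])@A.T*1000,X[:,2]*1000]
T=B[(B[:,2]>78)&(B[:,2]<96)&(B[:,0]>-60)&(B[:,0]<20)&(B[:,1]>-5)&(B[:,1]<62)]
c,*_=np.linalg.lstsq(np.c_[T[:,:2],np.ones(len(T))],T[:,2],rcond=None)
print(len(T),'plane',c,'at -75,28:',c@[-75,28,1],np.percentile(T,[1,50,99],axis=0))
```

```text
20332 plane [-1.12809867e-02  1.17647740e-02  8.64051584e+01] at -75,28: 87.58064609171821 [[-59.0945179    1.72961475  85.20175604]
 [-26.96346267  28.85275936  87.08211585]
 [ -0.19659223  55.9019731   88.61782363]]
```

View pics/w3.png

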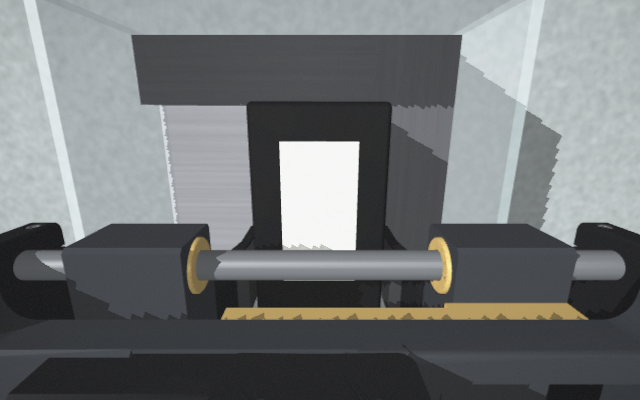

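The carton's end is flush with the back stop (row ~103) and its side is along the side stop (col ~390). Both stops carry load and the tilt is about 0.016 rad. I'll hold briefly to check it's steady, then hand in.

>>> {"name": "move_arm", "arguments": {"steps": [[[0,0,0],0],[[0,0,0],0],[[0,0,0],0],[[0,0,0],0],[[0,0,0],0],[[0,0,0],0],[[0,0,0],0],[[0,0,0],0]]}}

```text
time_s: 22.75
tool_pos: [0.6039, 0.123, 0.0578]
tool_rot: [-179.3, 1.1, 20.0]
force: [-27.4, 7.3, 13.5]
grip_width: 0.0555
```

```bash
python3 st.py; python3 -c "
from cell import env
print(env.sign_off())"
```

```text
TCP rel seat bay mm [2.19381036 1.46338932] 0.05776766664863186 F bay [-23.33033791  16.13190033] 13.506686311691624 [-179.32736192    1.07474079   20.01226856] 0.05553077776703949 22.75
the job is handed in; nothing more can be done
None
```

I opened the door by its handle to about 1.6 rad. I then carried the black carton in through the doorway and handed in with it gripped and pressed against both stops. No verdict was reported.

**Last checks before hand-in**
- **Press:** the wrist force read about 23 N towards the back stop and 16 N towards the side stop, and held steady for over a second. The wrist sensor can't separate stop contact from friction on the plate.
- **Seating:** in the wrist camera, the carton's edges line up with both stop faces to about 2 mm. Yaw is within about 0.3° of the bay and tilt is about 0.016 rad, with the top 1 to 2 mm above nominal.
- **Surroundings:** the door was seen open, and the other stock was within a few millimetres of where it started.

**What went wrong:** my first press, against the back stop first, stuck on friction about 5 mm short of the side stop. I backed off, seated the side first, then pushed in to the back stop.

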